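# Put the microtome accessories back into their foam-lined case

## Task

Two accessories of the microtome belong in the foam-lined case: the small round specimen chuck and the short block clamp. Press each one, stem up, into the cutout of its own shape until it is fully home, its body flush with the foam. The wider chuck and the longer clamp beside them do not fit this case and are not wanted.

Things in the scene. Friction and masses are not known exactly. Their poses are not given: they have to be found in the camera images.
- small_chuck: Small round bare-metal specimen chuck: disc 52 mm across, 28 mm high, with a dark upright round stem on its centre, 20 mm across and 40 mm high (68 mm in all); grip it by the stem. 0.15 kg. Origin: centre of the disc's underside, z up. Stands loose on the bench. A wider one (disc 80 mm, same stem) is a bystander.
- short_clamp: Short bare-metal block clamp: block 76 mm long (x), 40 mm wide (y), 28 mm high, with a dark upright rib on its centre, 40 mm long (x), 16 mm thick (y), 40 mm high (68 mm in all); grip it across the rib. 0.17 kg. Origin: centre of the underside, z up. Stands loose on the bench. A longer one (block 112 mm, same width and rib) is a bystander.
- round_pocket (a point): Floor centre of the round cutout, 74 mm across, 28 mm deep, in a fixed case (160 by 290 mm, 34 mm high, dark foam over a pale layer); z up, case's long side along y. Springy lips, bevelled from 72 mm down, narrow it to 48 mm: a chuck set in loosely stays over 4 mm proud; push it down (some 3 to 10 N) to the floor, where the lips hold it and its disc is flush with the foam, the stem standing above.
- oblong_pocket (a point): Floor centre of the oblong cutout in the same case, 95 mm in -y from the round one; x along its length, y across, z up. 98 mm (x) by 62 mm (y), 28 mm deep; the same lips on its long sides narrow it to 36 mm: push the clamp down likewise, either way round. 85 mm farther in -y a small steel key lies below the foam's top in its own slot and stays there.

How it is judged:
By the outcome, as a careful person would: the job done as asked, in the order asked, and still so for the second after the job is handed in, with the robot touching nothing.
It also fails if it takes over 61 s, if anything falls off the work surface, if the arm or the gripper's body presses on something with over 40 N, if the wrist force passes 120 N, or if a joint passes its speed limit or range.

## Robot

A 6-joint arm with a two-finger parallel gripper is mounted at the origin on the work surface. World frame = base frame: x ahead of the robot, y to its left, z up, the work surface at z = 0. Lengths are in mm, angles in rad, forces in N, time in s.
With the tool pointing down it reaches from about 350 to 975 mm from the base axis. Payload 7.1 kg.
Tool frame: the origin (TCP) lies at the centre of the arm's flange, where the gripper is bolted on; the fingertips stand 182 mm ahead of it and the grasp point (between the pads) lies 163 mm ahead of it; z points along the fingers, y is the line along which they close (so a half turn about z gives the same grasp; the last joint's range is limited). The gripper opens to 88 mm and grips with 3 to 60 N. Pads are 20 mm wide; open, the fingers measure 115 mm over their backs; the gripper's body (75 mm by 178 mm) begins 61 mm behind the grasp point.
Start: joints at [-0.019, 0.423, 1.63, -0, 1.089, -0.019], TCP at [624.985, 0.026, 404.675] pointing down, gripper open.
Joint ranges: [-3, 3], [-0.9, 2.11], [0.09, 2.58], [-1.31, 4.45], [0.11, 2.69], [-2.54, 2.54]. Speed limits (rad/s): [2.39, 2.39, 3.01, 3.14, 3.14, 3.14].

## Interface

Orientations are given as a rotation vector (axis times angle).
In Python, from workcell import readout, get_image, ctrl gives the robot as it stands.
- The arm moves only by the tool step_arm, never from a script. Its argument "targets" is a list that holds one entry, the list of rows, each a list of 7 numbers: the shift along the world's x, y, z as a fraction of full scale, then the turn, a rotation vector about the world's x, y, z as a fraction of full scale, then the opening, from 0 (shut) to 1 (fully open). In form: [[[dx, dy, dz, wx, wy, wz, claw], ...]]. A call has exactly 5 rows; each row shifts and turns the commanded pose from where the row before left it; what a row does not reach is not made up. Full scale, the value 1, is 0.05 m for a shift and 4 degrees for a turn. A row lasts 1/8 s, in which the tool goes at most 62.5 mm and 10.7 degrees, less where a joint would pass 70% of its speed; a pose out of reach is approached as far as the arm can. A call with a number of a shift or a turn outside -1 to 1 is refused whole. A call with a gripper value outside its range is refused whole. The fingers move at their own pace and stop on an object; the grip force is fixed at half the most. Time passes only in rows, so rows that do not move let the fingers close, or fill a call up. It gives the time, the measured TCP pose, the force, the opening and the grip force at its end, in the units of the state.
- readout.get_obs(): the state, without advancing time (a new reading comes with each control period).
- get_image(name): name is "scene" or "side" or "wrist"; returns a dict with "pixels" (480x640x3 uint8, red, green, blue), "intrinsics" (3x3 intrinsics, pixels), "extrinsics" (4x4, takes a point from world to camera coordinates). Camera axes: x right, y down, z forward; pixel columns grow to the right and rows downward; lengths in mm; the calibration is good to about 2 mm. A picture is of the moment at which its call begins. There is no depth.
- ctrl.close_job(): hands the job in; it is judged then, once.
The state is a dict: "t": time; "qpos": joint angles; "qvel": joint speeds; "joint_torque": joint torques, N m; "ee_pos": TCP position; "orientation": TCP orientation; "ft_force": force on the tool from outside, world axes, zero at the start; "moment": the same for the moment, N m; "width": finger opening in mm; "grasp_force": force on a finger pad.
Only numpy, scipy, OpenCV 4.12 (cv2) and the standard library are available. Lean on these libraries where they do the work, as an engineer would, in place of code of your own. Each camera call takes 0.05 s, during which the arm holds its last target. There are 200 camera calls.

## Working session

There is one attempt and no reset: what is moved stays moved. The work goes in short steps, Python scripts to look and compute and a tool call to move; the robot and the scene stay as the last step left them, time stands still between calls to the robot, and variables do not carry over. Pictures are saved under pics/ and viewed, at most 11 in all, crops included, and the job is handed in when it is done.

Besides the shell and the picture viewer there is one more tool, called after "Request:" by a JSON object that holds its "op" and its "data". step_arm: Moves the arm, as the interface text tells. Shift numbers are shares of 0.05 m and turn numbers shares of 4 degrees, none past 1 either way. Its arguments: {"type":"object","properties":{"targets":{"type":"array"}},"required":["targets"]}

```bash
mkdir -p pics; cat > h.py <<'E'
import numpy as np,cv2
from workcell import readout,get_image,ctrl
def snap(n,f):
    d=get_image(n);cv2.imwrite('pics/'+f+'.png',d['pixels'][:,:,::-1]);np.savez('pics/'+f+'.npz',**{k:np.array(v) for k,v in d.items()});return d
def load(f): return np.load('pics/'+f+'.npz')
def ray(d,uv,z):
    K,T=np.array(d['intrinsics']),np.array(d['extrinsics']);R,t=T[:3,:3],T[:3,3]
    c=-R.T@t;v=R.T@np.linalg.inv(K)@np.array([uv[0],uv[1],1.]);return c+v*(z-c[2])/v[2]
def proj(d,p):
    K,T=np.array(d['intrinsics']),np.array(d['extrinsics']);q=K@(T[:3,:3]@np.array(p,float)+T[:3,3]);return q[:2]/q[2]
E
python3 - <<'E'
from h import *
a=snap('scene','s0');b=snap('side','d0');w=snap('wrist','w0')
o=readout.get_obs();print(o['t'],o['orientation'],o['width'])
for d in(a,b,w):
  T=np.array(d['extrinsics']);print(-T[:3,:3].T@T[:3,3],T[2,:3])
E
```

```text
0.15 [-2.22086088e+00 -2.22082303e+00  1.27730942e-03] 88.1058973485334
[1007.17736754 -450.35459966  615.01953974] [-0.54787609  0.47512265 -0.68854213]
[375.80103492 749.23907626 572.2074598 ] [ 0.15855888 -0.81683926 -0.55464647]
[623.96210075  81.80972055 383.19358436] [-0.00105581 -0.29391056 -0.95583234]
```

View pics/s0.png

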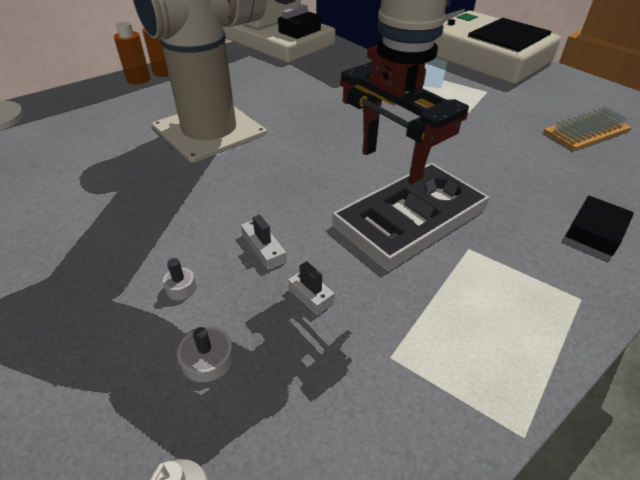

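View pics/w0.png

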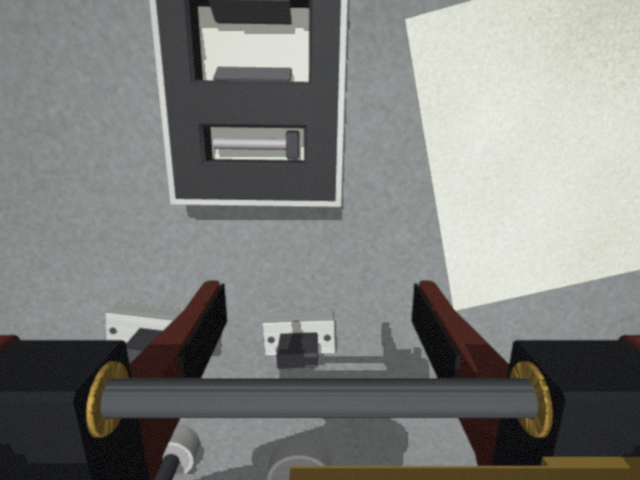

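The scene view shows small chuck (180,283), wide chuck (205,353), long clamp (264,242), short clamp (311,289), and case centred near (410,215). In the wrist view the case edge is at (255,205) and the short clamp at (300,340).

View pics/d0.png

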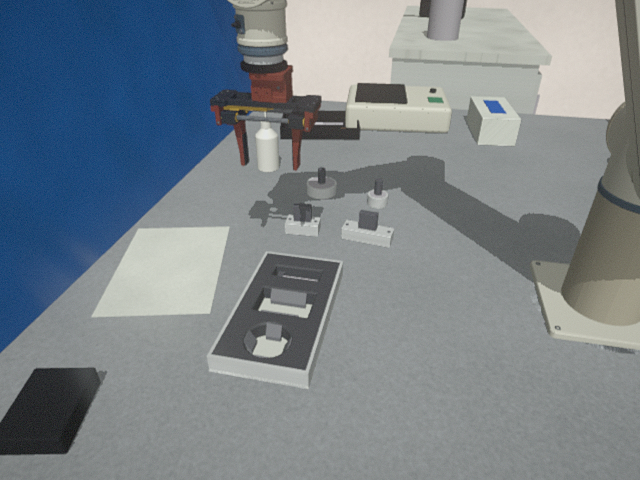

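```bash
python3 - <<'E'
from h import *
s=load('s0');w=load('w0')
for n,d,uv,z in [('stem',s,(174,263),68),('disc',s,(180,277),28),('rib',s,(311,270),68),('block',s,(311,285),28),('longrib',s,(261,222),68),('wide',s,(202,332),68),
 ('caseL',s,(334,212),34),('caseN',s,(386,258),34),('caseR',s,(488,202),34),('wL',w,(172,203),34),('wR',w,(341,206),34),('wblk',w,(300,340),28)]:
  print(n,ray(d,uv,z).round(1))
E
```

```text
stem [ 451.3 -304.6   68. ]
disc [ 447.5 -300.9   28. ]
rib [ 604.5 -139.7   68. ]
block [ 602.2 -138.3   28. ]
longrib [ 454.8 -136.8   68. ]
wide [ 601.6 -335.2   68. ]
caseL [485.2  11.7  34. ]
caseN [640.4   1.5  34. ]
caseR [657.9 278.9  34. ]
wL [486.1   9.3  34. ]
wR [644.3   6.5  34. ]
wblk [ 603.5 -140.5   28. ]
```

The side view confirms the layout, with the round cutout at (268,340) nearest +y and the short clamp at (303,222). Scene and wrist rays agree within 2–4 mm. I'm moving over the small chuck while turning −90°.

Request:
{"op": "step_arm", "data": {"targets": [[[-0.35,-0.6,0,0,0,-1,1],[-0.35,-0.6,0,0,0,-1,1],[-0.35,-0.6,0,0,0,-1,1],[-0.35,-0.6,0,0,0,-1,1],[-0.35,-0.6,0,0,0,-1,1]]]}}

```text
t: 0.78
ee_pos: [536.8, -150.8, 404.5]
orientation: [-2.575, -1.799, 0.0]
ft_force: [0.6, 0.3, 0.8]
width: 88.0
grasp_force: 0.0
```

Request:
{"op": "step_arm", "data": {"targets": [[[-0.35,-0.6,-0.2,0,0,-1,1],[-0.35,-0.6,-0.2,0,0,-1,1],[-0.35,-0.6,-0.2,0,0,-1,1],[-0.35,-0.6,-0.2,0,0,-1,1],[-0.35,-0.6,-0.2,0,0,-1,1]]]}}

```text
t: 1.4
ee_pos: [449.3, -300.9, 354.2]
orientation: [-2.849, -1.324, 0.0]
ft_force: [-0.7, 0.1, 0.2]
width: 87.7
grasp_force: 0.0
```

Request:
{"op": "step_arm", "data": {"targets": [[[0,0,0,0,0,-1,1],[0,0,0,0,0,-1,1],[0,0,0,0,0,-1,1],[0,0,0,0,0,-1,1],[0,0,0,0,0,-1,1]]]}}

```text
t: 2.02
ee_pos: [449.9, -299.9, 354.4]
orientation: [-3.035, -0.809, 0.001]
ft_force: [0.2, 0.4, -0.1]
width: 88.0
grasp_force: 0.0
```

Request:
{"op": "step_arm", "data": {"targets": [[[0,0,0,0,0,-1,1],[0,0,0,0,0,-1,1],[0,0,0,0,0,-1,1],[0,0,0,0,0,-1,1],[0,0,0,0,0,-1,1]]]}}

```text
t: 2.65
ee_pos: [449.9, -299.9, 354.5]
orientation: [-3.13, -0.27, 0.001]
ft_force: [-0.5, -0.7, -0.3]
width: 87.8
grasp_force: 0.0
```

```bash
python3 - <<'E'
from h import *
w=snap('wrist','w1');s=snap('scene','s1')
o=readout.get_obs();print(o['t'],o['ee_pos'],o['orientation'],o['ft_force'])
for p in [(450,-303,68),(450,-303,28),(603,-139.5,68)]: print(proj(w,p))
E
```

```text
2.75 [ 449.91286392 -299.93278495  354.50105074] [-3.12944529e+00 -2.73016332e-01  4.26385854e-04] [ 0.50201031 -0.24155932 -0.01735473]
[324.36172855 237.48299125]
[323.7560963  223.46279473]
[ 98.34788441 -50.82679264]
```

View pics/w1.png

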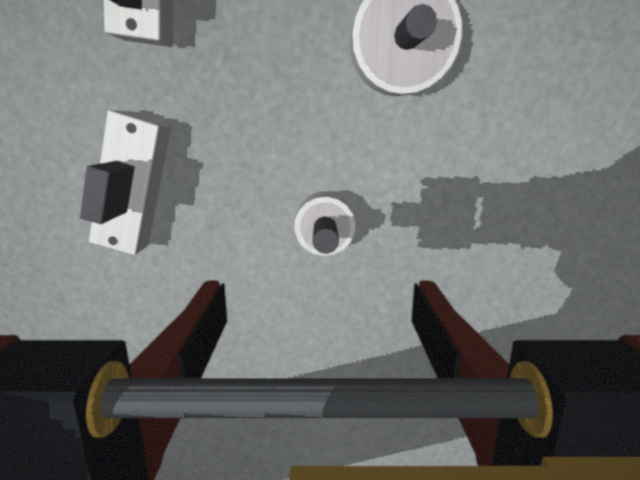

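The wrist view shows the small chuck with stem top at (326,242) and disc centre at (325,226), between the fingers. I'll fit the disc rim and measure the short clamp's yaw from the earlier images.

```bash
python3 - <<'E'
from h import *
w=load('w1');g=cv2.cvtColor(w['pixels'],cv2.COLOR_RGB2HSV)
m=((g[...,2]>165)).astype(np.uint8);m[:190]=0;m[262:]=0;m[:,:285]=0;m[:,365:]=0
c=max(cv2.findContours(m,0,2)[0],key=cv2.contourArea);e=cv2.fitEllipse(cv2.convexHull(c));print(e,ray(w,e[0],28))
print(ray(w,(326,242),68))
s=load('s0');g=cv2.cvtColor(s['pixels'],cv2.COLOR_RGB2HSV)
def blk(d,x0,x1,y0,y1,th):
  g=d['pixels'].astype(int).max(2);m=(g>th).astype(np.uint8);k=np.zeros_like(m);k[y0:y1,x0:x1]=m[y0:y1,x0:x1]
  c=max(cv2.findContours(k,0,2)[0],key=cv2.contourArea)
  P=np.array([ray(d,p,28)[:2] for p in cv2.convexHull(c)[:,0]],np.float32);print(cv2.minAreaRect(P))
for th in(140,165,180): blk(load('w0'),255,345,300,372,th); blk(load('w1'),100,165,0,46,th)
E
```

```text
((323.99920654296875, 227.00967407226562), (61.202781677246094, 61.76578903198242), 104.80870056152344) [ 447.02166501 -303.73613774   28.        ]
[ 446.79269191 -304.79436938   68.        ]
((602.124755859375, -136.35205078125), (97.19615173339844, 85.72501373291016), 0.03625478222966194)
((572.3856201171875, -138.9234161376953), (28.734373092651367, 45.71399688720703), 9.852726936340332)
((621.936767578125, -136.94216918945312), (34.722755432128906, 40.37822723388672), 2.674729585647583)
((574.7991943359375, -140.40286254882812), (20.784828186035156, 39.017330169677734), 2.4124815464019775)
((621.7401123046875, -136.48265075683594), (33.76958084106445, 37.74977493286133), 0.6321418881416321)
((574.4053344726562, -140.89137268066406), (20.279090881347656, 38.58005142211914), 0.3922991156578064)
```

Request:
{"op": "step_arm", "data": {"targets": [[[-0.03,-0.04,-0.4,0,0,-0.5,1],[-0.03,-0.04,-0.4,0,0,-0.5,1],[0,0,-0.4,0,0,-0.5,1],[0,0,-0.4,0,0,-0.5,1],[0,0,-0.4,0,0,-0.5,1]]]}}

```text
t: 3.38
ee_pos: [447.0, -304.0, 254.0]
orientation: [-3.142, -0.001, 0.0]
ft_force: [0.8, 0.5, -0.4]
width: 88.0
grasp_force: 0.0
```

Request:
{"op": "step_arm", "data": {"targets": [[[0,0,-0.4,0,0,0,1],[0,0,-0.3,0,0,0,1],[0,0,-0.13,0,0,0,1],[0,0,0,0,0,0,0.6],[0,0,0,0,0,0,0]]]}}

```text
t: 4.0
ee_pos: [447.2, -304.2, 213.7]
orientation: [3.141, 0.0, 0.001]
ft_force: [0.7, -0.3, 0.3]
width: 71.7
grasp_force: 0.0
```

Request:
{"op": "step_arm", "data": {"targets": [[[0,0,0,0,0,0,0],[0,0,0,0,0,0,0],[0,0,0,0,0,0,0],[0,0,0,0,0,0,0],[0,0,0,0,0,0,0]]]}}

```text
t: 4.62
ee_pos: [447.0, -304.0, 213.2]
orientation: [3.142, 0.0, 0.0]
ft_force: [-0.2, -2.4, 0.9]
width: 21.2
grasp_force: 1.2
```

Request:
{"op": "step_arm", "data": {"targets": [[[0,0,0,0,0,0,0],[0,0,0,0,0,0,0],[0,0,0.3,0,0,0,0],[0,0,0.6,0,0,0,0],[0,0,0.6,0,0,0,0]]]}}

```text
t: 5.25
ee_pos: [446.8, -303.8, 289.6]
orientation: [-3.141, 0.0, 0.001]
ft_force: [-0.1, -0.5, -1.7]
width: 19.5
grasp_force: 30.0
```

Request:
{"op": "step_arm", "data": {"targets": [[[0,0,0.6,0,0,-0.2,0],[0,0.2,0.6,0,0,-0.2,0],[0,0.4,0.6,0,0,-0.2,0],[0.2,0.7,0.3,0,0,-0.2,0],[0.2,0.7,0,0,0,-0.1,0]]]}}

```text
t: 5.88
ee_pos: [467.1, -203.2, 395.6]
orientation: [3.139, -0.1, 0.005]
ft_force: [-0.2, -0.3, -0.9]
width: 19.6
grasp_force: 30.0
```

Request:
{"op": "step_arm", "data": {"targets": [[[0.2,0.7,0,0,0,0,0],[0.2,0.7,0,0,0,0,0],[0.2,0.7,0,0,0,0,0],[0.2,0.7,0,0,0,0,0],[0.2,0.7,0,0,0,0,0]]]}}

```text
t: 6.5
ee_pos: [516.8, -27.7, 394.0]
orientation: [-3.14, 0.099, -0.001]
ft_force: [0.3, 0.2, -1.4]
width: 19.6
grasp_force: 30.0
```

Request:
{"op": "step_arm", "data": {"targets": [[[0.2,0.7,0,0,0,0,0],[0.2,0.7,0,0,0,0,0],[0.2,0.7,0,0,0,0,0],[0.2,0.5,0,0,0,0,0],[0.2,0.2,0,0,0,0,0]]]}}

```text
t: 7.12
ee_pos: [567.0, 112.2, 393.8]
orientation: [-3.14, 0.096, -0.0]
ft_force: [-0.4, 0.1, -1.8]
width: 19.7
grasp_force: 30.0
```

Request:
{"op": "step_arm", "data": {"targets": [[[0.1,0,0,0,0,0,0],[0,0,0,0,0,0,0],[0,0,0,0,0,0,0],[0,0,0,0,0,0,0],[0,0,0,0,0,0,0]]]}}

```text
t: 7.75
ee_pos: [571.9, 110.7, 393.2]
orientation: [3.14, -0.099, -0.0]
ft_force: [-0.2, 0.2, -1.9]
width: 19.6
grasp_force: 30.0
```

```bash
python3 - <<'E'
from h import *
w=snap('wrist','w2');s=snap('scene','s2');d=snap('side','d2')
o=readout.get_obs();print(o['t'],o['ee_pos'],o['orientation'],o['ft_force'],o['width'],o['grasp_force'])
E
```

```text
7.9 [571.933345   110.95890375 393.21377743] [ 3.14001972e+00 -9.87064716e-02  8.69216653e-05] [ 0.53534184  0.60675508 -1.76740706] 19.58541999258201 29.996454119682312
```

View pics/w2.png

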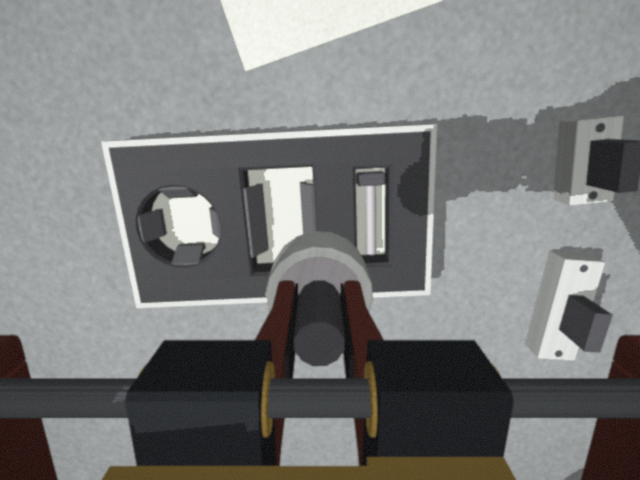

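The wrist view shows the case corners at (103,142), (436,126), (430,294) and (137,307). The round cutout is near (178,226), the oblong near (280,218), and the chuck is held upright. I'll enlarge it to get the rims.

```bash
python3 - <<'E'
from h import *
w=load('w2')
for uv in[(104,143),(435,127),(429,293),(138,306)]: print(ray(w,uv,34).round(1))
p=w['pixels'][120:310,100:360,::-1]
cv2.imwrite('pics/c2.png',cv2.resize(np.clip(255*(p/255.)**0.5,0,255).astype(np.uint8),None,fx=3,fy=3,interpolation=cv2.INTER_CUBIC))
E
```

```text
[646.3 293.3  34. ]
[641.6   7.6  34. ]
[485.9   9.2  34. ]
[489.9 295.6  34. ]
```

View pics/c2.png

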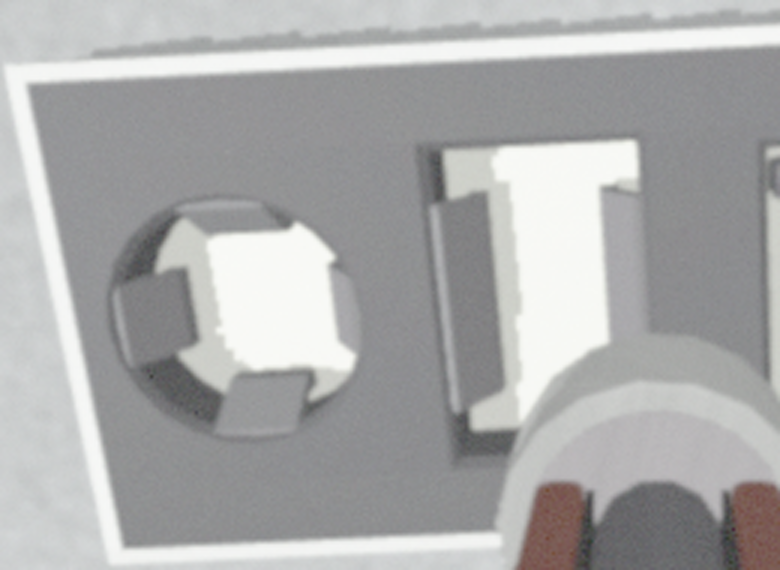

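The crop shows the round rim spanning (110–362, 195–438) and the oblong corners at (418,147), (640,140) and (455,467) in crop pixels.

```bash
python3 - <<'E'
from h import *
w=load('w2')
f=lambda x,y:ray(w,(100+x/3,120+y/3),34)[:2].round(1)
print('round LRTB',f(110,315),f(362,320),f(236,195),f(245,438))
print('obl',f(418,147),f(640,140),f(455,467), f(647,330))
s,d=load('s2'),load('d2')
# held stem/disc in wrist: disc top ellipse
print('held disc outer in wrist', proj(w,(572,111,393-163-50+28)),proj(w,(572,111,393-163+18)))
c=np.array([568,210.,34]);print(proj(s,c),proj(d,c))
E
```

```text
round LRTB [571.8 280. ] [565.4 202.8] [606.1 235. ] [529.1 245.4]
obl [616.7 179. ] [614.7 113.7] [515.  179.9] [556.6 115.4]
held disc outer in wrist [319.52574851 298.16296018] [319.60245328 345.49929155]
[432.23878541 193.78543346] [272.63969012 324.68168366]
```

Request:
{"op": "step_arm", "data": {"targets": [[[-0.02,0.5,0,0,0,0.2,0],[-0.02,0.6,0,0,0,0.2,0],[-0.02,0.6,0,0,0,0.2,0],[-0.02,0.6,0,0,0,0.1,0],[-0.01,0.32,0,0,0,0,0]]]}}

```text
t: 8.52
ee_pos: [567.3, 243.3, 393.1]
orientation: [-3.141, 0.02, -0.0]
ft_force: [-0.1, -0.1, -1.0]
width: 19.8
grasp_force: 30.0
```

Request:
{"op": "step_arm", "data": {"targets": [[[0,0,-0.4,0,0,0,0],[0,0,-0.6,0,0,0,0],[0,0,-0.6,0,0,0,0],[0,0,-0.6,0,0,0,0],[0,0,-0.3,0,0,0,0]]]}}

```text
t: 9.15
ee_pos: [567.1, 241.6, 266.5]
orientation: [3.14, -0.022, -0.003]
ft_force: [-0.5, 0.3, -1.2]
width: 19.4
grasp_force: 30.0
```

```bash
python3 - <<'E'
from h import *
w=snap('wrist','w3');s=snap('scene','s3')
o=readout.get_obs();print(o['t'],o['ee_pos'],o['orientation'],o['ft_force'],o['width'])
a=w['pixels'][150:390,200:440,::-1];u,v=map(int,proj(s,(567,242,34)));print(u,v)
b=s['pixels'][v-60:v+60,u-60:u+60,::-1]
f=lambda p,k:np.clip(255*(cv2.resize(p,(480,480),interpolation=2)/255.)**0.6,0,255)
cv2.imwrite('pics/c3.png',cv2.resize(np.hstack([f(a,2),f(b,4)]),(800,400)))
E
```

```text
9.25 [567.08813799 241.62211958 266.70052352] [ 3.1403217  -0.02233429 -0.00421163] [ 0.19872621 -0.23474172 -1.48826393] 19.55039925486755
441 187[ WARN:0@1.966] global loadsave.cpp:1063 imwrite_ Unsupported depth image for selected encoder is fallbacked to CV_8U.
```

View pics/c3.png

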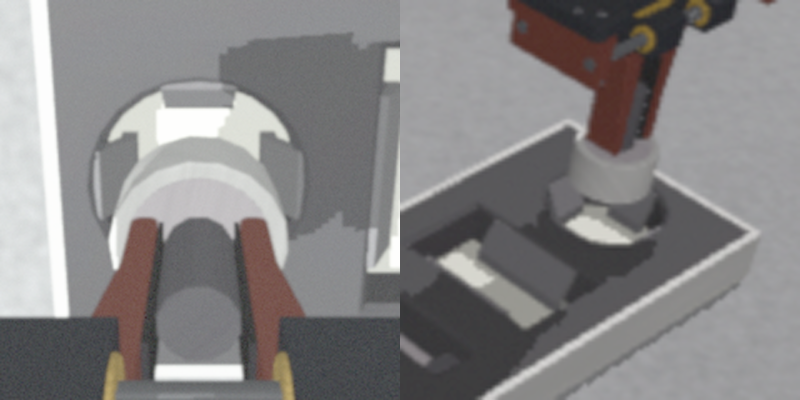

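The chuck is centred over the round cutout (cutout spans 90–307, disc 110–288 in the crop). Pushing down.

Request:
{"op": "step_arm", "data": {"targets": [[[0,0,-0.3,0,0,0,0],[0,0,-0.3,0,0,0,0],[0,0,-0.15,0,0,0,0],[0,0,-0.1,0,0,0,0],[0,0,0,0,0,0,0]]]}}

```text
t: 9.88
ee_pos: [567.5, 242.0, 225.3]
orientation: [3.141, -0.022, -0.0]
ft_force: [-0.2, -0.4, -3.6]
width: 19.4
grasp_force: 30.0
```

Request:
{"op": "step_arm", "data": {"targets": [[[0,0,-0.05,0,0,0,0],[0,0,-0.04,0,0,0,0],[0,0,0,0,0,0,0],[0,0,0,0,0,0,0],[0,0,0,0,0,0,0]]]}}

```text
t: 10.5
ee_pos: [567.5, 242.0, 221.2]
orientation: [-3.141, 0.022, -0.0]
ft_force: [-0.4, -0.0, -0.8]
width: 19.4
grasp_force: 30.0
```

Request:
{"op": "step_arm", "data": {"targets": [[[0,0,-0.03,0,0,0,0],[0,0,-0.02,0,0,0,0],[0,0,-0.01,0,0,0,0],[0,0,0,0,0,0,0],[0,0,0,0,0,0,0]]]}}

```text
t: 11.12
ee_pos: [567.5, 242.0, 219.1]
orientation: [-3.141, 0.022, -0.0]
ft_force: [-2.9, -1.8, 8.2]
width: 19.7
grasp_force: 30.0
```

Request:
{"op": "step_arm", "data": {"targets": [[[0,0,-0.02,0,0,0,0],[0,0,-0.02,0,0,0,0],[0,0,0,0,0,0,0],[0,0,0,0,0,0,0],[0,0,0,0,0,0,0]]]}}

```text
t: 11.75
ee_pos: [567.5, 242.0, 219.0]
orientation: [-3.141, 0.022, -0.001]
ft_force: [-8.7, -4.6, 26.5]
width: 19.7
grasp_force: 30.0
```

Firmly seated on the floor (z stops at 219.0). Releasing and lifting.

Request:
{"op": "step_arm", "data": {"targets": [[[0,0,0.03,0,0,0,0],[0,0,0.01,0,0,0,0.6],[0,0,0,0,0,0,0.8],[0,0,0,0,0,0,0.8],[0,0,0,0,0,0,0.8]]]}}

```text
t: 12.38
ee_pos: [567.5, 242.0, 217.9]
orientation: [3.141, -0.022, -0.0]
ft_force: [-0.5, 0.5, 0.0]
width: 56.0
grasp_force: 0.0
```

Request:
{"op": "step_arm", "data": {"targets": [[[0,0,0.4,0,0,0,0.8],[0,0,0.6,0,0,0,0.8],[0,0,0.6,0,0,0,0.8],[0,-0.3,0.6,0,0,0,0.8],[0,-0.6,0.6,0,0,0,0.8]]]}}

```text
t: 13.0
ee_pos: [567.4, 197.3, 360.7]
orientation: [-3.141, 0.019, -0.003]
ft_force: [0.3, 1.1, -0.2]
width: 70.4
grasp_force: 0.0
```

```bash
python3 - <<'E'
from h import *
w=snap('wrist','w4');s=snap('scene','s4')
o=readout.get_obs();print(o['t'],o['ee_pos'],o['orientation'],o['ft_force'],o['width'])
u,v=map(int,proj(s,(567,242,34)))
a=w['pixels'];b=s['pixels'][v-60:v+60,u-60:u+60]
f=lambda p:np.clip(255*(cv2.resize(p[...,::-1],(400,400),interpolation=2)/255.)**0.6,0,255).astype(np.uint8)
u2,v2=map(int,proj(w,(567,242,34)));u2=max(u2,100);print(u2,v2)
cv2.imwrite('pics/c4.png',np.hstack([f(a[max(v2-100,0):v2+100,u2-100:u2+100]),f(b)]))
E
```

```text
13.1 [568.39003596 195.57254763 362.8143416 ] [-3.13984521  0.02458445 -0.01002029] [0.35951781 1.1888639  0.8558494 ] 70.34978469960815
266 224
```

View pics/c4.png

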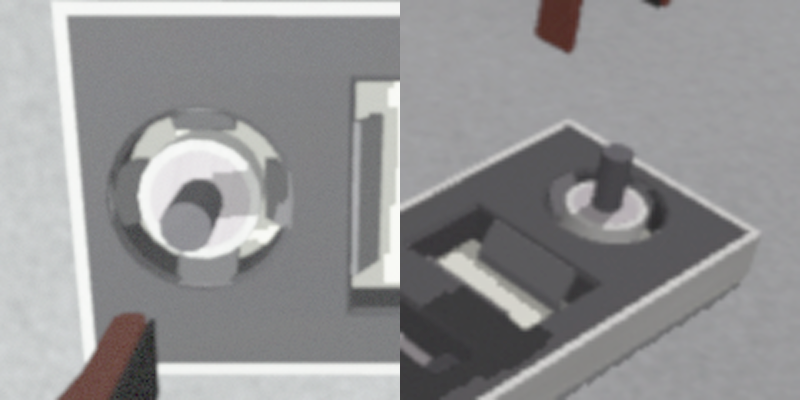

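The chuck stands upright and looks flush in the round cutout (stem top (185,225) left, (618,152) right in the crops). On to the short clamp.

Request:
{"op": "step_arm", "data": {"targets": [[[0.07,-0.6,0,0,0,0,0.8],[0.07,-0.7,0,0,0,0,0.8],[0.07,-0.7,0,0,0,0,0.8],[0.07,-0.7,0,0,0,0,0.8],[0.07,-0.7,0,0,0,0,0.8]]]}}

```text
t: 13.72
ee_pos: [585.0, 26.5, 358.2]
orientation: [-3.141, 0.022, 0.0]
ft_force: [0.3, -0.3, 0.3]
width: 70.5
grasp_force: 0.0
```

Request:
{"op": "step_arm", "data": {"targets": [[[0.07,-0.7,0,0,0,0,0.8],[0.07,-0.7,0,0,0,0,0.8],[0.07,-0.7,0,0,0,0,0.8],[0.07,-0.7,0,0,0,0,0.8],[0.07,-0.6,0,0,0,0,0.8]]]}}

```text
t: 14.35
ee_pos: [602.6, -143.7, 358.1]
orientation: [-3.141, 0.023, 0.0]
ft_force: [0.2, 0.0, -1.3]
width: 70.2
grasp_force: 0.0
```

Request:
{"op": "step_arm", "data": {"targets": [[[0,0,0,0,0,0,0.8],[0,0,0,0,0,0,0.8],[0,0,0,0,0,0,0.8],[0,0,0,0,0,0,0.8],[0,0,0,0,0,0,0.8]]]}}

```text
t: 14.98
ee_pos: [602.5, -142.4, 358.3]
orientation: [-3.142, 0.021, -0.0]
ft_force: [0.5, -0.3, 0.1]
width: 70.5
grasp_force: 0.0
```

```bash
python3 - <<'E'
from h import *
w=snap('wrist','w5');s=snap('scene','s5')
o=readout.get_obs();print(o['t'],o['ee_pos'],o['orientation'],o['width'])
for z in(28,68):print(proj(w,(603,-139.5,z)))
cv2.imwrite('pics/c5.png',cv2.resize(w['pixels'][100:400,160:480,::-1],None,fx=2,fy=2,interpolation=2))
# chuck check: stem top in scene before (s4)
print('stem top', [proj(load('s4'),(567.5,242,z)).round(1) for z in (74,78)])
u,v=map(int,proj(s,(567.5,242,74)));g=s['pixels'].max(2)[v-12:v+30,u-3:u+4].mean(1).round();print(v-12,g)
E
```

```text
15.075 [ 602.51360465 -142.69958686  358.22288964] [-3.14150261e+00  2.14235380e-02 -1.12684471e-04] 70.04758487829773
[316.31652524 221.25763755]
[315.91652364 234.80127709]
stem top [array([445.7, 172.2]), array([446.1, 170.6])]
160 [121. 122. 123. 121. 119. 121. 122. 122. 123. 127.  92.  65.  61.  58.
  51.  39.  33.  32.  32.  32.  32.  33.  33.  38.  42.  46.  51.  53.
  54.  64.  89. 121. 134. 144. 164. 157. 111. 102. 102.  95.  55.  47.]
```

View pics/c5.png

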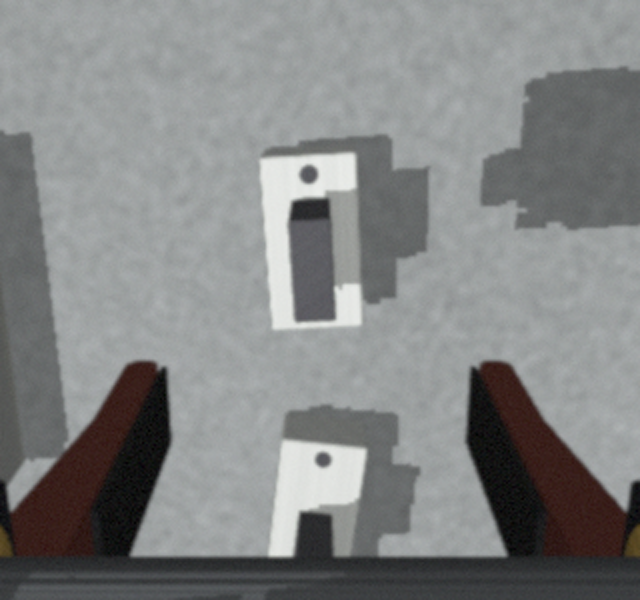

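The crop shows the short clamp (block corners (261,157), (355,153), (361,325), (273,329), aspect ≈1.9, matching 76×40), with its rib top at (289–336, 218–321).

```bash
python3 - <<'E'
from h import *
w=load('w5')
for z,c in((28,[(261,157),(355,153),(361,325),(273,329)]),(68,[(289,218),(330,218),(336,320),(294,322)])):
  P=np.array([ray(w,(160+x/2,100+y/2),z)[:2] for x,y in c]);print(P.round(1).tolist(),P.mean(0).round(1),cv2.minAreaRect(P.astype(np.float32)),
   [np.degrees(np.arctan2(*(P[a]-P[b])[::-1])).round(1) for a,b in((0,3),(1,2))])
E
```

```text
[[639.2, -119.0], [640.3, -157.3], [565.7, -160.0], [564.3, -121.6]] [ 602.4 -139.5] ((602.4149169921875, -139.51077270507812), (74.85186767578125, 38.354305267333984), 1.9879307746887207) [np.float64(2.0), np.float64(2.1)]
[[622.6, -131.5], [622.4, -146.4], [583.0, -148.3], [582.4, -132.4]] [ 602.6 -139.7] ((602.8096313476562, -139.6188201904297), (40.21918487548828, 15.902120590209961), 2.169724464416504) [np.float64(1.3), np.float64(2.8)]
```

Request:
{"op": "step_arm", "data": {"targets": [[[0,0.06,-0.3,0,0,0.2,0.8],[0,0,-0.4,0,0,0.2,0.8],[0,0,-0.5,0,0,0.2,0.8],[0,0,-0.5,0,0,0.1,0.8],[0,0,-0.5,0,0,0,0.8]]]}}

```text
t: 15.7
ee_pos: [601.9, -139.8, 245.7]
orientation: [-3.141, -0.056, 0.003]
ft_force: [0.6, -0.4, -0.1]
width: 69.9
grasp_force: 0.0
```

Request:
{"op": "step_arm", "data": {"targets": [[[0,0,-0.4,0,0,0,0.8],[0,0,-0.2,0,0,0,0.8],[0,0,-0.1,0,0,0,0.8],[0,0,0,0,0,0,0.6],[0,0,0,0,0,0,0]]]}}

```text
t: 16.32
ee_pos: [602.8, -140.1, 214.0]
orientation: [3.141, 0.055, 0.002]
ft_force: [0.7, 0.2, -0.4]
width: 53.7
grasp_force: 0.0
```

Request:
{"op": "step_arm", "data": {"targets": [[[0,0,0,0,0,0,0],[0,0,0,0,0,0,0],[0,0,0,0,0,0,0],[0,0,0,0,0,0,0],[0,0,0,0,0,0,0]]]}}

```text
t: 16.95
ee_pos: [602.5, -140.0, 213.2]
orientation: [3.141, 0.055, 0.0]
ft_force: [-0.7, 0.5, 0.4]
width: 15.8
grasp_force: 30.0
```

Request:
{"op": "step_arm", "data": {"targets": [[[0,0,0,0,0,0,0],[0,0,0,0,0,0,0],[0,0,0,0,0,0,0],[0,0,0,0,0,0,0],[0,0,0,0,0,0,0]]]}}

```text
t: 17.58
ee_pos: [602.5, -140.0, 213.2]
orientation: [3.141, 0.055, 0.0]
ft_force: [-1.1, -0.0, 1.8]
width: 15.7
grasp_force: 30.0
```

Request:
{"op": "step_arm", "data": {"targets": [[[0,0,0.2,0,0,0,0],[0,0,0.5,0,0,0,0],[0,0,0.6,0,0,0,0],[0,0,0.6,0,0,0,0],[-0.03,0.3,0.4,0,0,-0.1,0]]]}}

```text
t: 18.2
ee_pos: [601.1, -125.1, 330.0]
orientation: [3.141, 0.041, 0.003]
ft_force: [0.0, -0.1, -1.7]
width: 15.9
grasp_force: 30.0
```

Request:
{"op": "step_arm", "data": {"targets": [[[-0.1,0.6,0,0,0,-0.1,0],[-0.1,0.7,0,0,0,-0.1,0],[-0.1,0.7,0,0,0,-0.1,0],[-0.1,0.7,0,0,0,-0.1,0],[-0.1,0.7,0,0,0,-0.1,0]]]}}

```text
t: 18.82
ee_pos: [575.1, 47.0, 328.1]
orientation: [-3.141, 0.011, 0.001]
ft_force: [0.9, 0.3, -2.1]
width: 15.7
grasp_force: 30.0
```

Request:
{"op": "step_arm", "data": {"targets": [[[-0.1,0.7,0,0,0,-0.1,0],[-0.1,0.7,0,0,0,0,0],[0,0.4,0,0,0,0,0],[0,0.24,0,0,0,0,0],[0,0,0,0,0,0,0]]]}}

```text
t: 19.45
ee_pos: [566.1, 147.4, 328.1]
orientation: [3.141, -0.021, 0.0]
ft_force: [0.1, 0.1, -1.9]
width: 15.6
grasp_force: 30.0
```

Request:
{"op": "step_arm", "data": {"targets": [[[0,0,-0.2,0,0,0,0],[0,0,-0.4,0,0,0,0],[0,0,-0.4,0,0,0,0],[0,0,-0.3,0,0,0,0],[0,0,0,0,0,0,0]]]}}

```text
t: 20.08
ee_pos: [565.6, 146.3, 261.7]
orientation: [3.141, -0.023, -0.004]
ft_force: [-0.6, -0.4, -1.8]
width: 16.2
grasp_force: 30.0
```

```bash
python3 - <<'E'
from h import *
w=snap('wrist','w6');s=snap('scene','s6')
o=readout.get_obs();print(o['t'],o['ee_pos'],o['orientation'],o['ft_force'],o['width'])
u,v=map(int,proj(s,(566,147,34)));u2,v2=map(int,proj(w,(566,147,34)));print(u2,v2)
f=lambda p:np.clip(255*(cv2.resize(p[...,::-1],(400,400),interpolation=2)/255.)**0.6,0,255).astype(np.uint8)
cv2.imwrite('pics/c6.png',np.hstack([f(w['pixels'][150:390,200:440]),f(s['pixels'][v-70:v+70,u-70:u+70])]))
E
```

```text
20.175 [566.20355142 146.76082878 263.2611486 ] [ 3.14150038e+00 -2.26343262e-02  7.11280104e-05] [ 0.12038662  0.28157057 -1.07558848] 15.742141757489412
318 264
```

View pics/c6.png

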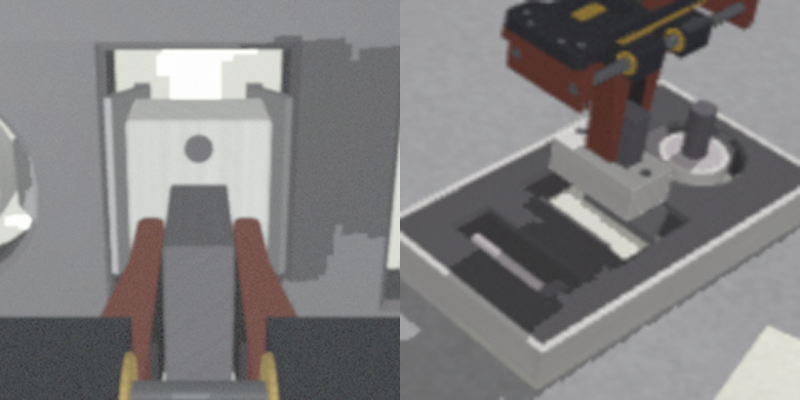

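The clamp is centred over the oblong cutout (cutout 97–300, block 124–272 in the crop) and aligned. Pushing down.

Request:
{"op": "step_arm", "data": {"targets": [[[0,0,-0.3,0,0,0,0],[0,0,-0.25,0,0,0,0],[0,0,-0.15,0,0,0,0],[0,0,-0.08,0,0,0,0],[0,0,0,0,0,0,0]]]}}

```text
t: 20.8
ee_pos: [565.8, 147.0, 223.7]
orientation: [3.141, -0.022, -0.001]
ft_force: [-0.2, -1.0, -2.8]
width: 15.8
grasp_force: 30.0
```

Request:
{"op": "step_arm", "data": {"targets": [[[0,0,-0.04,0,0,0,0],[0,0,-0.03,0,0,0,0],[0,0,-0.02,0,0,0,0],[0,0,0,0,0,0,0],[0,0,0,0,0,0,0]]]}}

```text
t: 21.42
ee_pos: [566.1, 147.0, 219.7]
orientation: [-3.141, 0.022, -0.001]
ft_force: [1.5, -1.3, -1.5]
width: 15.7
grasp_force: 30.0
```

Request:
{"op": "step_arm", "data": {"targets": [[[0,0,-0.02,0,0,0,0],[0,0,-0.02,0,0,0,0],[0,0,0,0,0,0,0],[0,0,0,0,0,0,0],[0,0,0,0,0,0,0]]]}}

```text
t: 22.05
ee_pos: [566.1, 147.0, 219.2]
orientation: [-3.141, 0.022, -0.001]
ft_force: [-4.3, -1.9, 13.8]
width: 15.6
grasp_force: 30.0
```

Request:
{"op": "step_arm", "data": {"targets": [[[0,0,-0.02,0,0,0,0],[0,0,0,0,0,0,0],[0,0,0,0,0,0,0],[0,0,0,0,0,0,0],[0,0,0,0,0,0,0]]]}}

```text
t: 22.68
ee_pos: [566.1, 147.0, 219.2]
orientation: [-3.141, 0.022, -0.001]
ft_force: [-6.8, -2.9, 24.2]
width: 15.6
grasp_force: 30.0
```

Request:
{"op": "step_arm", "data": {"targets": [[[0,0,0.03,0,0,0,0],[0,0,0,0,0,0,0.5],[0,0,0,0,0,0,0.6],[0,0,0,0,0,0,0.6],[0,0,0,0,0,0,0.6]]]}}

```text
t: 23.3
ee_pos: [565.9, 147.1, 218.0]
orientation: [3.141, -0.022, -0.001]
ft_force: [-0.3, 0.1, -0.1]
width: 51.4
grasp_force: 0.0
```

Request:
{"op": "step_arm", "data": {"targets": [[[0,0,0.4,0,0,0,0.6],[0,0,0.6,0,0,0,0.6],[0,0,0.6,0,0,0,0.6],[0,0,0.6,0,0,0,0.6],[0,0,0.4,0,0,0,0.6]]]}}

```text
t: 23.92
ee_pos: [566.2, 147.1, 351.2]
orientation: [-3.141, 0.022, -0.005]
ft_force: [-0.4, 0.3, -0.4]
width: 52.5
grasp_force: 0.0
```

Request:
{"op": "step_arm", "data": {"targets": [[[-0.3,0,0.3,0,0,0,0.6],[-0.3,0,0.2,0,0,0,0.6],[-0.3,0,0,0,0,0,0.6],[0,0,0,0,0,0,0.6],[0,0,0,0,0,0,0.6]]]}}

```text
t: 24.55
ee_pos: [521.0, 147.1, 372.8]
orientation: [3.141, -0.022, -0.001]
ft_force: [0.6, -0.8, -0.0]
width: 52.4
grasp_force: 0.0
```

```bash
python3 - <<'E'
from h import *
w=snap('wrist','w7');s=snap('scene','s7')
o=readout.get_obs();print(o['t'],o['ee_pos'],o['ft_force'])
u,v=map(int,proj(s,(567,190,34)));u2,v2=map(int,proj(w,(566,190,34)));print(u2,v2)
f=lambda p:np.clip(255*(cv2.resize(p[...,::-1],(400,400),interpolation=2)/255.)**0.6,0,255).astype(np.uint8)
print(proj(s,(566,147,74)),proj(s,(566,147,34)),u,v)
v2=max(v2,110)
cv2.imwrite('pics/c7.png',np.hstack([f(w['pixels'][v2-110:v2+110,u2-110:u2+110]),f(s['pixels'][v-60:v+60,u-60:u+60])]))
E
```

```text
24.65 [521.33048356 147.04425781 372.7552779 ] [ 0.12047826 -0.25474975 -0.69998159]
267 167
[413.76775457 189.31127313] [410.89201739 205.21397083] 425 197
```

View pics/c7.png

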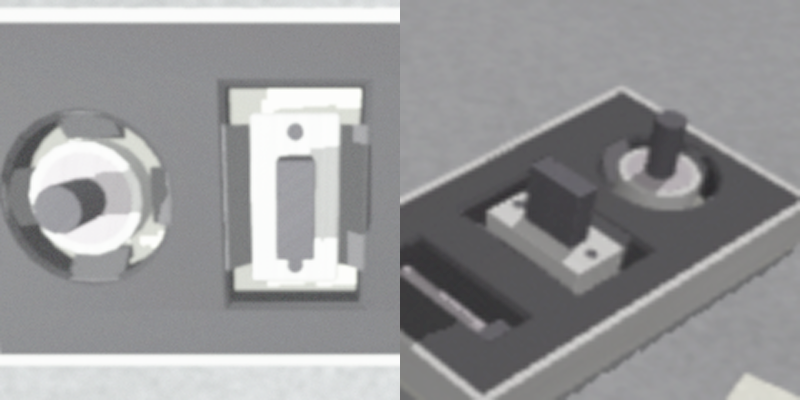

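Both parts stand stem up in their cutouts. The clamp's rib top sits within about 3 px of its predicted seated position, at (562,177) in the crop against (563,174), and the key is in place. Handing in.

```bash
python3 -c "
from workcell import ctrl
print(ctrl.close_job())"
```

```text
the job is handed in; nothing more can be done
None
```

The small chuck and then the short clamp were each pressed down to the floor of their own cutout, stem up, and released; I handed the job in at about 24.7 s (no verdict was returned).

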